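# Spin the inspection turntable and brake it with the red mark at the chute

## Task

Flick the round inspection turntable so that it spins freely and its rolls run past the camera, and keep your fingers off it while the red mark, at the slot with the bare brown stick, goes by the delivery chute once and on round. When the mark comes round to the chute again, brake the turning wheel with a fingertip so that it stands still with the red mark in the mouth of the chute, and finish with the fingertip still pressing on the wheel to hold it there. Grip and lift nothing: every roll stays lying in its slot and the tools lying about stay where they are.

Things in the scene. Friction and masses are not known exactly. Their poses are not given: they have to be found in the camera images.
- turntable_base: fixed base of the round inspection turntable, dark steel plate; origin on the wheel's axis at bench height; its -y axis points out along the delivery chute. Keep clear of its camera: a grey box on a post 215 mm from the axis, 60 deg counter-clockwise from its +x axis, 130 to 200 mm above the bench, reaching in to 170 mm from the axis
- wheel: free wheel: aluminium disc 340 mm across, 10 mm thick, flat top 42 mm above the bench, about 1.6 kg, turning either way, no stops or catch; at 1 rad/s it runs on over a turn, losing 0.05 to 0.1 rad/s each second. Origin on its axis at the underside (32 mm above the bench), +x to the red mark. The rim, 135 to 170 mm from the axis, is flat and bare but for three studs: brake there
- red_mark (a point): outer end of the red line (9 x 24 mm) on the wheel's rim at the slot that holds the bare brown stick; on the disc's top edge, 170 mm from the axis
- chute_mouth (a point): middle of the mouth of the delivery chute, just at the wheel's rim, 170 mm from the axis, at the height of the disc's top (42 mm). The chute is a sheet-aluminium trough, 83 mm wide inside, 100 mm long, with a red centre line, sloping down away from the wheel, cheeks no higher than the disc's top plus 10 mm
- stud_0 (a point): black finger stud on the wheel, upright round knob 16 mm in diameter, 16 mm tall, at 152 mm from the wheel's centre, on the flat rim midway between two slots, 90 deg counter-clockwise from the red mark seen from above; the point is the middle of its top. Pushing a stud sideways turns the wheel
- stud_1 (a point): black finger stud on the wheel, upright round knob 16 mm in diameter, 16 mm tall, at 152 mm from the wheel's centre, on the flat rim midway between two slots, 210 deg counter-clockwise from the red mark seen from above; the point is the middle of its top. Pushing a stud sideways turns the wheel
- stud_2 (a point): black finger stud on the wheel, upright round knob 16 mm in diameter, 16 mm tall, at 152 mm from the wheel's centre, on the flat rim midway between two slots, 330 deg counter-clockwise from the red mark seen from above; the point is the middle of its top. Pushing a stud sideways turns the wheel
- bare_stick: bare brown stick without wrapper, 92 x 17 x 16 mm, loose in the slot (two black rails 6 mm high, open at the outer end) at the red mark; origin under its middle, x along it, 83 mm from the axis; stays in its slot
- roll_a: blue wrapped roll, 93 x 21 x 15 mm, loose in the slot 60 deg counter-clockwise from the red mark; origin under its middle, 83 mm from the axis; stays in its slot
- roll_b: blue wrapped roll, 95 x 20 x 16 mm, loose in the slot 120 deg counter-clockwise from the red mark; origin under its middle, 83 mm from the axis; stays in its slot
- roll_c: blue wrapped roll, 95 x 19 x 16 mm, loose in the slot 180 deg counter-clockwise from the red mark; origin under its middle, 83 mm from the axis; stays in its slot
- roll_d: blue wrapped roll, 95 x 18 x 14 mm, loose in the slot 240 deg counter-clockwise from the red mark; origin under its middle, 83 mm from the axis; stays in its slot
- roll_e: blue wrapped roll, 93 x 21 x 15 mm, loose in the slot 300 deg counter-clockwise from the red mark; origin under its middle, 83 mm from the axis; stays in its slot
- the_stamp: wood-handled hand stamp, 26 x 50 x 74 mm, standing on the bench; bystander, origin under its middle
- pen_marker: white marker with black cap, 17 x 135 x 16 mm, lying on the bench; bystander, origin under its middle
- tape_masking: roll of masking tape, 92 mm in diameter, 25 mm high, lying flat on the bench; bystander, origin under its middle
- tape_packing: roll of packing tape, 96 mm in diameter, 48 mm high, on a white carton; bystander, origin under its middle
- cutter: yellow box cutter, 23 x 156 x 15 mm, on a dark wooden box; bystander, origin under its middle

How it is judged:
On the way, in this order (a step that is already met when the one before it is completed fails the run):
1. the red mark runs past the chute mouth (within 50 mm) with the wheel turning faster than 0.25 rad/s and untouched by the robot (horizontal distance between red_mark and chute_mouth below 0.05 m and angular speed of wheel above 0.25 rad/s and contact force between each of the fingers, the arm and wheel below 0.05 N).
2. the wheel, still untouched and turning, carries the mark round to the opposite side (over 310 mm from the mouth) (horizontal distance between red_mark and chute_mouth above 0.31 m and angular speed of wheel above 0.15 rad/s and contact force between each of the fingers, the arm and wheel below 0.05 N).
3. the wheel, still untouched and turning, brings the mark round to the chute again (within 170 mm of the mouth, the last sixth of a turn) (horizontal distance between red_mark and chute_mouth below 0.17 m and angular speed of wheel above 0.1 rad/s and contact force between each of the fingers, the arm and wheel below 0.05 N).
At the end, for the whole second after the job is handed in: the wheel stands still (below 0.05 rad/s) with the red mark within 30 mm of the middle of the chute mouth, a fingertip pressing on the wheel with more than 0.3 N; all six rolls lie in their slots and the bystanders are where they were (horizontal distance between red_mark and chute_mouth below 0.03 m and angular speed of wheel below 0.05 rad/s and contact force between the fingers and wheel above 0.3 N); the arm keeps its last pose, push and grip.
It fails at once if the brown stick or a blue roll is lifted or knocked more than 14 mm from its place in its slot ((x of bare_stick in the frame of wheel above 0.097 m or x of bare_stick in the frame of wheel below 0.069 m or y of bare_stick in the frame of wheel above 0.014 m or y of bare_stick in the frame of wheel below -0.014 m or z of bare_stick in the frame of wheel above 0.024 m or z of bare_stick in the frame of wheel below -0.004 m) or (x of roll_a in the frame of wheel above 0.0555 m or x of roll_a in the frame of wheel below 0.0275 m or y of roll_a in the frame of wheel above 0.0859 m or y of roll_a in the frame of wheel below 0.0579 m or z of roll_a in the frame of wheel above 0.024 m or z of roll_a in the frame of wheel below -0.004 m) or (x of roll_b in the frame of wheel above -0.0275 m or x of roll_b in the frame of wheel below -0.0555 m or y of roll_b in the frame of wheel above 0.0859 m or y of roll_b in the frame of wheel below 0.0579 m or z of roll_b in the frame of wheel above 0.024 m or z of roll_b in the frame of wheel below -0.004 m) or (x of roll_c in the frame of wheel above -0.069 m or x of roll_c in the frame of wheel below -0.097 m or y of roll_c in the frame of wheel above 0.014 m or y of roll_c in the frame of wheel below -0.014 m or z of roll_c in the frame of wheel above 0.024 m or z of roll_c in the frame of wheel below -0.004 m) or (x of roll_d in the frame of wheel above -0.0275 m or x of roll_d in the frame of wheel below -0.0555 m or y of roll_d in the frame of wheel above -0.0579 m or y of roll_d in the frame of wheel below -0.0859 m or z of roll_d in the frame of wheel above 0.024 m or z of roll_d in the frame of wheel below -0.004 m) or (x of roll_e in the frame of wheel above 0.0555 m or x of roll_e in the frame of wheel below 0.0275 m or y of roll_e in the frame of wheel above -0.0579 m or y of roll_e in the frame of wheel below -0.0859 m or z of roll_e in the frame of wheel above 0.024 m or z of roll_e in the frame of wheel below -0.004 m)).
It fails at once if a tool or tape roll lying about is moved more than 20 mm (distance of any of the_stamp, pen_marker, tape_masking, tape_packing, cutter from where it was at the start of the episode above 0.02 m).
It also fails if it takes over 51 s, if anything falls off the work surface, if the arm or the gripper's body presses on something with over 40 N, if the wrist force passes 120 N, or if a joint passes its speed limit or range.

## Robot

A 6-joint arm with a two-finger parallel gripper is mounted at the origin on a cart in front of the work surface, level with it; the furniture and walls round the work are solid. World frame = base frame: x ahead of the robot, y to its left, z up, the work surface at z = 0. Lengths are in m, angles in rad, forces in N, time in s.
With the tool pointing down it reaches from about 0.35 to 0.775 m from the base axis. Payload 5.5 kg.
Tool frame: the origin (TCP) lies at the very end of the fingers, on their centre line; the grasp point (between the pads) lies 19 mm behind it; z points along the fingers, y is the direction in which the jaws open and shut (so a half turn about z gives the same grasp; the last joint's range is limited). The gripper opens to 85 mm and grips with 20 to 120 N. Pads are 22 mm wide; open, the fingers measure 114 mm over their backs; the gripper's body (76 mm by 85 mm) begins 54 mm behind the grasp point. The pads swing forward as they close: fully open they stand 13 mm farther back than shut.
Start: joints at [0.969, 0.313, 0.046, 1.304, 0, 1.431], TCP at [0.256, 0.515, 0.231] pointing down, gripper open.
Joint ranges: [-2.76, 2.76], [-0.86, 1.69], [-1.03, 1.26], [-2.2, 2.34], [-1.47, 1.5], [-3.14, 3.14]. Speed limits (rad/s): [2.57, 2.57, 3.14, 3.14, 3.14, 3.14].

## Interface

Orientations are given as a unit quaternion [w, x, y, z].
In Python, from workcell import get_state, vision, workorder, silhouettes, tip_of gives the robot as it stands.
- The arm moves only by the shell command python3 -m inch 'ROWS' [FORCE]. ROWS is JSON, a list of rows, each a list of 7 numbers: the shift along the tool's x, y, z in cm, then the turn, a rotation vector about the tool's x, y, z in degrees, then the finger opening in cm, from 0 to 8.54. In form: [[dx, dy, dz, rx, ry, rz, hand], ...]. A call has 1 to 5 rows; each row shifts and turns the commanded pose from where the row before left it, along the tool's axes as they then stand; what a row does not reach is not made up. A row lasts 1/10 s, in which the tool goes at most 50 mm and 8.59 degrees, less where a joint would pass 70% of its speed; a pose out of reach is approached as far as the arm can. A call with a gripper value outside its range is refused whole. The fingers move at their own pace and stop on an object; FORCE is the grip in N (left out, the last holds). Time passes only in rows, so rows that do not move let the fingers close. It gives the time, the measured TCP pose, the force and the opening at its end, in the units of the state.
- get_state(): the state, without advancing time (a new reading comes with each control period).
- vision.read_camera(name): name is "scene" or "top" or "wrist"; returns a dict with "pixels" (384x512x3 uint8, red, green, blue), "depth" (384x512 float32, m along the optical axis (not along the pixel's ray), 0 where there is no reading), "mtx" (3x3 intrinsics, pixels), "T" (4x4, takes a point from camera to world coordinates); the wrist camera has in their place "tool_from_camera" (4x4, takes a point from camera to tool coordinates, whose origin is the TCP and whose axes are the flange's). Camera axes: x right, y up, looking along -z (the intrinsics and any distortion apply to the point x, -y, -z); pixel columns grow to the right and rows downward; lengths in m; the calibration is good to about 2 mm. A picture is of the moment at which its call begins: read the wrist's pose just before it.
- workorder.hand_in(): hands the job in, once; it reports no verdict.
Trained networks look in a picture, given as the dict that the camera call returned (one of the last four; its "shot" number tells which), for a name from the list of things; names that differ only in an ending like _2 or _b are one class to them, and where a whole thing is asked for, a point or a joint stands for the part that bears it (a point fixed in the world has none). Each returns a list of dicts, best first, with "confidence" (0 to 1); they miss things now and then, are a little off and sometimes report something else, mostly with a low value. They report only what shows in the picture. A call takes as long as a camera call.
- silhouettes(picture, label): "mask" (384x512 bool, what is visible of it) and "location" ([column, row] in pixels, amid what is visible of it).
- tip_of(picture, label): "location" ([column, row] in pixels: a listed point, or the origin of a listed thing).
The state is a dict: "clock": time; "joint_pos": joint angles; "qvel": joint speeds; "tau": joint torques, N m; "tcp_pos": TCP position; "orientation": TCP orientation; "wrist_force": force on the tool from outside, world axes, zero at the start; "ft_torque": the same for the moment, N m; "finger_gap": finger opening in m.
Only numpy, scipy, OpenCV 4.12 (cv2) and the standard library are available. Lean on these libraries where they do the work, as an engineer would, in place of code of your own. Each camera call takes 0.05 s, during which the arm holds its last target.

## Working session

There is one attempt and no reset: what is moved stays moved. The work goes in short steps, Python scripts to look and compute and a shell command to move; the robot and the scene stay as the last step left them, time stands still between calls to the robot, and variables do not carry over. Pictures are saved under pics/ and viewed, and the job is handed in when it is done.

```bash
ls; mkdir -p pics
cat > h.py <<'E'
import numpy as np, cv2
from workcell import get_state, vision, workorder, silhouettes, tip_of
def save(p,n): cv2.imwrite('pics/'+n, p['pixels'][:,:,::-1])
def ray(p,px,z):
    K=p['mtx'];T=p['T']
    d=np.array([(px[0]-K[0,2])/K[0,0],-(px[1]-K[1,2])/K[1,1],-1.0])
    d=T[:3,:3]@d;o=T[:3,3]
    return o+d*(z-o[2])/d[2]
def proj(p,P):
    K=p['mtx'];T=p['T']
    q=T[:3,:3].T@(np.array(P)-T[:3,3])
    return K[0,0]*q[0]/-q[2]+K[0,2],K[1,1]*-q[1]/-q[2]+K[1,2]
E
python3 - <<'E'
from h import *
s=get_state();print(s)
for n in ['top','scene']:
    p=vision.read_camera(n);save(p,n+'0.png');print(n,p['mtx'].tolist(),p['T'].round(3).tolist(),[k for k in p])
    for l,z in [('red_mark',.042),('chute_mouth',.042),('turntable_base',0),('wheel',.032),('stud_0',.058),('bare_stick',.042)]:
        print(l,[(np.round(r['location']).tolist(),round(r['confidence'],2),ray(p,r['location'],z).round(3).tolist()) for r in tip_of(p,l)])
E
```

```text
pics
{'clock': 0.0, 'joint_pos': array([9.69415966e-01, 3.14018934e-01, 4.49957096e-02, 1.30360079e+00,
       1.94805754e-05, 1.43121560e+00]), 'qvel': array([-0.00134652, -0.000347  , -0.0005184 ,  0.00026566,  0.0004286 ,
       -0.00056145]), 'tau': array([ 2.77264953e-04, -4.80625892e+01,  2.98534155e+01,  1.94489595e-02,
       -2.23346615e-04, -9.47483159e-06]), 'tcp_pos': array([0.25590335, 0.51435492, 0.23040517]), 'orientation': array([-3.39948390e-04,  2.28853467e-01,  9.73460454e-01, -8.48314895e-04]), 'wrist_force': array([-0.52446646,  0.1258626 , -0.62613706]), 'ft_torque': array([ 0.00787794,  0.01516662, -0.08139957]), 'finger_gap': 0.08544257198936529}
top [[359.995129483073, 0.0, 256.1833313236309], [0.0, 359.995129483073, 186.32598459503663], [0.0, 0.0, 1.0]] [[-0.007, 0.98, -0.196, 0.271], [-1.0, -0.009, -0.009, 0.008], [-0.011, 0.196, 0.98, 1.447], [0.0, 0.0, 0.0, 1.0]] ['pixels', 'depth', 'mtx', 'T', 'shot']
red_mark [([223.0, 204.0], 0.97, [0.48, 0.151, 0.042])]
chute_mouth [([293.0, 160.0], 0.66, [0.66, -0.13, 0.042])]
turntable_base []
wheel [([254.0, 173.0]
[... 305 characters left out ...]
0.48, [0.541, 0.081, 0.042])]
scene [[416.74631879284584, 0.0, 254.49535222862718], [0.0, 416.74631879284584, 187.87522848355965], [0.0, 0.0, 1.0]] [[0.906, 0.246, -0.344, 0.07], [-0.422, 0.562, -0.711, -0.981], [0.019, 0.79, 0.613, 0.902], [0.0, 0.0, 0.0, 1.0]] ['pixels', 'depth', 'mtx', 'T', 'shot']
red_mark [([219.0, 173.0], 0.73, [0.472, 0.14, 0.042])]
chute_mouth [([300.0, 205.0], 0.62, [0.647, -0.124, 0.042])]
turntable_base []
wheel [([266.0, 186.0], 0.75, [0.597, 0.023, 0.032])]
stud_0 [([251.0, 204.0], 0.78, [0.498, -0.071, 0.058]), ([308.0, 173.0], 0.78, [0.75, -0.001, 0.058]), ([238.0, 160.0], 0.68, [0.559, 0.171, 0.058])]
bare_stick [([242.0, 177.0], 0.45, [0.537, 0.088, 0.042])]
```

Run:
```python
import cv2
a=cv2.imread('pics/top0.png')[90:290,120:390];cv2.imwrite('pics/top0z.png',cv2.resize(a,None,fx=2.9,fy=2.9,interpolation=cv2.INTER_CUBIC))
a=cv2.imread('pics/scene0.png')[80:300,130:430];cv2.imwrite('pics/scene0z.png',cv2.resize(a,None,fx=2.6,fy=2.6,interpolation=cv2.INTER_CUBIC))
```

```text
(no output)
```

View pics/top0z.png

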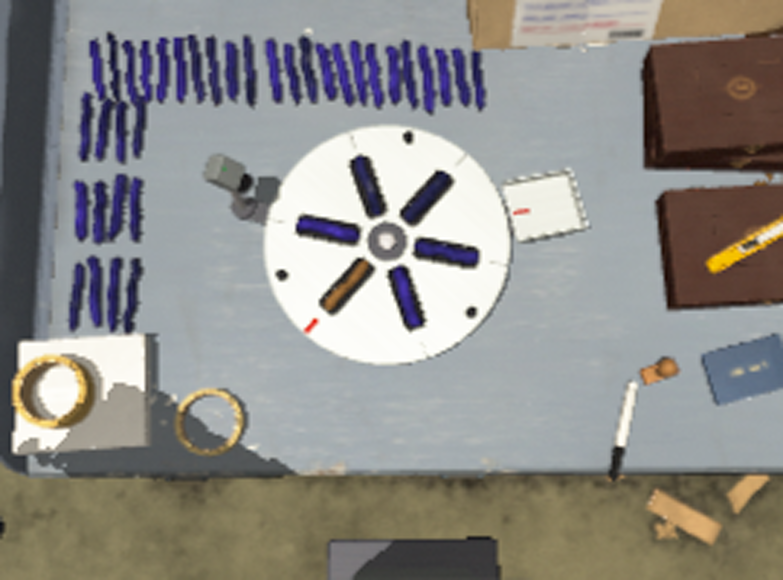

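View pics/scene0z.png

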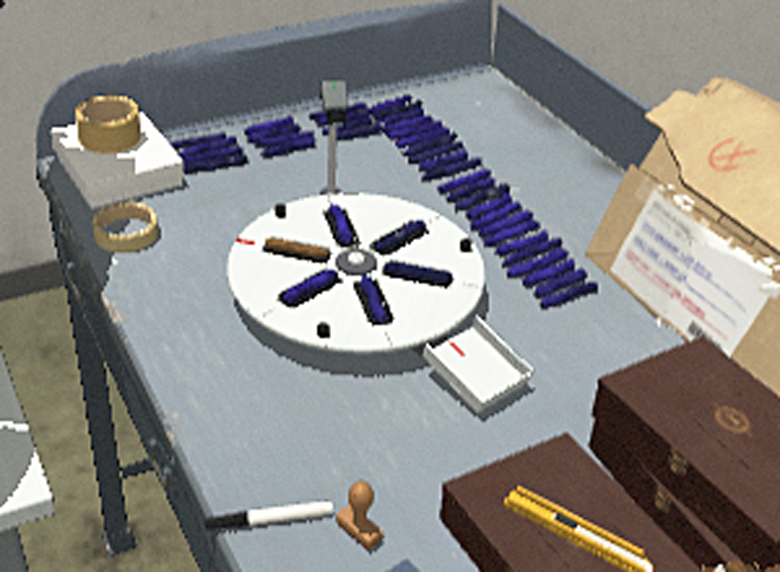

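View pics/scene0.png

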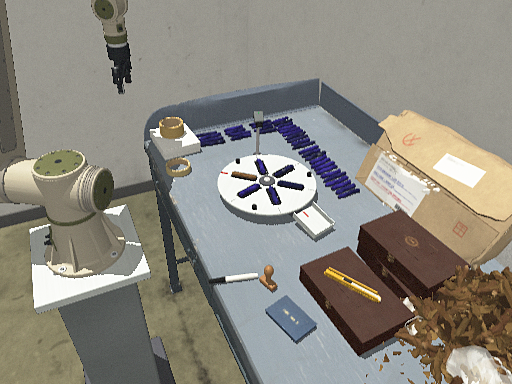

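The top view shows the wheel centred near (254,173), the red mark at about (225,203) and the chute to the right at about (298,163). The near stud is at about (283,198). Next I'll fit the geometry more precisely.

```bash
cat >> h.py <<'E'
from scipy.optimize import least_squares
C=None
def disc(p):
    r=silhouettes(p,'wheel')[0]; m=r['mask'].astype(np.uint8)
    c=max(cv2.findContours(m,cv2.RETR_EXTERNAL,cv2.CHAIN_APPROX_NONE)[0],key=cv2.contourArea)[:,0,:]
    h=cv2.convexHull(c)[:,0,:]
    return np.array([ray(p,q,.042)[:2] for q in h])
E
python3 - <<'E'
from h import *
for n in ['top','scene']:
    p=vision.read_camera(n)
    h=disc(p)
    f=least_squares(lambda v:np.hypot(h[:,0]-v[0],h[:,1]-v[1])-v[2],[.6,.025,.17],loss='soft_l1',f_scale=.003);print(n,f.x.round(4),np.abs(f.fun).max().round(4))
    # red pixels
    I=p['pixels'].astype(int);R=(I[...,0]>140)&(I[...,1]<90)&(I[...,2]<90)
    k,l,st,ce=cv2.connectedComponentsWithStats(R.astype(np.uint8))
    for i in range(1,k):
        if st[i,4]>=4:
            w=ray(p,ce[i],.042);print(ce[i].round(1),st[i,4],w.round(3), np.degrees(np.arctan2(w[1]-f.x[1],w[0]-f.x[0])).round(1))
    for l,z in [('stud_0',.058),('chute_mouth',.042),('red_mark',.042)]:
        for r in tip_of(p,l):
            w=ray(p,r['location'],z)[:2]-f.x[:2]
            if np.hypot(*w)<.2: print(l,(w).round(3),np.hypot(*w).round(3),np.degrees(np.arctan2(w[1],w[0])).round(1))
    d=p['depth'];print(d.shape,d[200,256])
E
```

```text
top [0.6067 0.0326 0.1703] 0.0037
[227.  201.5] 6 [0.492 0.137 0.042] 137.8
stud_0 [ 0.152 -0.031] 0.155 -11.3
stud_0 [-0.106 -0.124] 0.163 -130.4
stud_0 [ 0.043 -0.161] 0.167 -75.2
stud_0 [-0.039  0.142] 0.147 105.3
chute_mouth [ 0.036 -0.168] 0.172 -77.8
red_mark [-0.121  0.111] 0.164 137.4
(384, 512) 1.4240041
scene [0.605  0.0321 0.1725] 0.0065
[305.5 213.5] 4 [ 0.643 -0.167  0.042] -79.3
stud_0 [-0.047  0.151] 0.158 107.2
stud_0 [ 0.152 -0.028] 0.155 -10.4
stud_0 [-0.106 -0.103] 0.148 -135.9
chute_mouth [ 0.052 -0.158] 0.166 -71.7
red_mark [-0.129  0.107] 0.167 140.2
red_mark [-0.004 -0.007] 0.009 -121.0
red_mark [-0.033  0.182] 0.185 100.2
(384, 512) 1.3467166
```

Run:
```python
from h import *
p=vision.read_camera('top'); c=np.array([.606,.0325])
for n,q,z in [('line',(513,212),.035),('line2',(528,211),.033),('in1',(503,187),.05),('in2',(512,243),.05),('out1',(571,168),.02),('out2',(590,228),.02),('cam post',(240,205),.0),('camhead',(215,165),.2),('stud',(471,312),.058),('stud',(281,274),.058),('stud',(408,137),.058),('hub',(387,240),.05)]:
    w=ray(p,(q[0]/2.9+120-.17,q[1]/2.9+90-.17),z)[:2]-c
    print(n,w.round(3),np.hypot(*w).round(3),np.degrees(np.arctan2(w[1],w[0])).round(1))
p=vision.read_camera('scene')
for n,q,z in [('line',(451,344),.036),('line2',(462,355),.033),('in1',(425,348),.05),('in2',(480,318),.05),('out1',(487,412),.02),('out2',(532,372),.02),('camhead',(333,100),.19)]:
    w=ray(p,(q[0]/2.6+130-.2,q[1]/2.6+80-.2),z)[:2]-c
    print(n,w.round(3),np.hypot(*w).round(3),np.degrees(np.arctan2(w[1],w[0])).round(1))
p=cv2.imread('pics/scene0.png')
```

```text
line [ 0.043 -0.176] 0.182 -76.4
line2 [ 0.044 -0.198] 0.203 -77.4
in1 [ 0.075 -0.162] 0.178 -65.3
in2 [-0.005 -0.172] 0.172 -91.8
out1 [ 0.11  -0.262] 0.285 -67.2
out2 [ 0.022 -0.285] 0.286 -85.5
cam post [0.066 0.211] 0.221 72.6
camhead [0.063 0.211] 0.22 73.4
stud [-0.102 -0.113] 0.153 -132.0
stud [-0.047  0.144] 0.151 108.3
stud [ 0.146 -0.031] 0.149 -11.9
hub [ 0.001 -0.001] 0.001 -47.2
line [ 0.038 -0.185] 0.189 -78.5
line2 [ 0.042 -0.205] 0.209 -78.5
in1 [-0.004 -0.192] 0.192 -91.1
in2 [ 0.086 -0.171] 0.191 -63.3
out1 [ 0.026 -0.29 ] 0.291 -84.9
out2 [ 0.112 -0.254] 0.277 -66.2
camhead [0.044 0.171] 0.177 75.7
```

The chute lies at about -77° from the wheel centre at (0.606, 0.0325), the mark is at about 138°, and the near stud is at about 228°. I'll turn and close the hand and move in above the near stud's trailing side.

```bash
python3 -m inch '[[0,0,0,0,0,8,0],[-2,-1.5,0,0,0,1.5,0],[-4,-2.55,0,0,0,0,0],[-4,-2.55,0,0,0,0,0],[-4,-2.55,0,0,0,0,0]]' 40; python3 -m inch '[[-4,-2.55,0,0,0,0,0],[-4,-2.55,0,0,0,0,0],[-4,-2.55,0,0,0,0,0],[-4,-2.55,0,0,0,0,0],[-4,-2.55,0,0,0,0,0]]'; python3 -c "
from h import *
s=get_state();print(s['tcp_pos'],s['orientation'],s['clock'],s['wrist_force'])"
```

```text
clock: 1.8
tcp_pos: [0.3166, 0.3574, 0.2313]
orientation: [0.0, 0.308, 0.951, 0.0]
wrist_force: [1.0, 0.9, 0.9]
finger_gap: 0.0123
clock: 2.3
tcp_pos: [0.4039, 0.1363, 0.2317]
orientation: [0.001, 0.309, 0.951, 0.0]
wrist_force: [0.7, 1.0, -0.0]
finger_gap: 0.0002
[0.40388042 0.13630391 0.23165408] [5.14392244e-04 3.08563272e-01 9.51203629e-01 3.15375495e-04] 2.3 [ 0.7048967   1.03699713 -0.02933472]
```

```bash
python3 -m inch '[[-3.5,-2.3,0,0,0,0,0],[-3.5,-2.3,0,0,0,0,0],[-3.5,-2.3,0,0,0,0,0],[-3.5,-2.3,0,0,0,0,0],[-3.5,-2.3,0,0,0,0,0]]'; python3 -m inch '[[0,0,3,0,0,0,0],[0,0,4,0,0,0,0],[0,0,4,0,0,0,0],[0,0,3,0,0,0,0],[0,0,0,0,0,0,0]]'
python3 - <<'E'
from h import *
p=vision.read_camera('top');save(p,'t1.png');q=vision.read_camera('scene');save(q,'s1.png')
a=p['pixels'][110:260,180:330,::-1];b=q['pixels'][100:250,190:340,::-1]
cv2.imwrite('pics/c1.png',np.hstack([cv2.resize(a,(400,400)),cv2.resize(b,(400,400))]))
print(get_state()['tcp_pos'],get_state()['wrist_force'])
E
```

```text
clock: 2.8
tcp_pos: [0.478, -0.0596, 0.2315]
orientation: [0.0, 0.309, 0.951, 0.0]
wrist_force: [1.3, -0.3, -0.5]
finger_gap: 0.0001
clock: 3.3
tcp_pos: [0.4741, -0.0569, 0.0876]
orientation: [-0.004, 0.309, 0.951, -0.0]
wrist_force: [-0.9, 0.1, -0.6]
finger_gap: 0.0
[ 0.4774607  -0.05770334  0.09167599] [0.01588709 0.14313803 0.59723359]
```

View pics/c1.png

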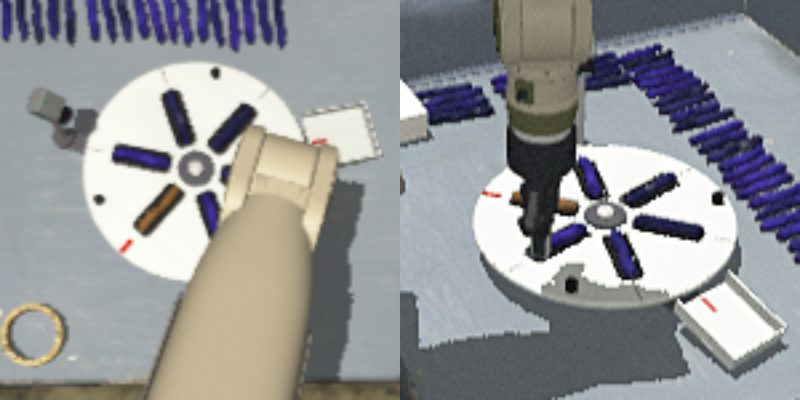

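The scene view shows the fingertip above the rim just behind the near stud (at about (572,285) in the right panel), and the chute is clear of the arm. I'll touch the rim gently to calibrate the contact height.

```bash
python3 -m inch '[[0,0,1.5,0,0,0,0],[0,0,1.5,0,0,0,0],[0,0,1.3,0,0,0,0],[0,0,0.3,0,0,0,0],[0,0,0,0,0,0,0]]';  python3 -m inch '[[0,0,0.2,0,0,0,0],[0,0,0,0,0,0,0]]'; python3 -m inch '[[0,0,0.2,0,0,0,0],[0,0,0,0,0,0,0]]'; python3 -m inch '[[0,0,0.2,0,0,0,0],[0,0,0,0,0,0,0]]'
```

```text
clock: 3.9
tcp_pos: [0.4787, -0.058, 0.0467]
orientation: [0.001, 0.309, 0.951, 0.0]
wrist_force: [-0.1, 0.4, 0.4]
finger_gap: -0.0001
clock: 4.1
tcp_pos: [0.4784, -0.058, 0.0442]
orientation: [0.001, 0.309, 0.951, 0.0]
wrist_force: [-0.4, -0.6, -0.8]
finger_gap: -0.0
clock: 4.3
tcp_pos: [0.4784, -0.0581, 0.0421]
orientation: [0.001, 0.309, 0.951, -0.0]
wrist_force: [-1.0, -0.4, 4.8]
finger_gap: 0.0001
clock: 4.5
tcp_pos: [0.4795, -0.0594, 0.0419]
orientation: [0.002, 0.309, 0.951, -0.001]
wrist_force: [-4.2, -2.0, 19.7]
finger_gap: -0.0
```

```bash
python3 -m inch '[[0,0,-0.7,0,0,0,0],[0,0,0,0,0,0,0]]'; python3 -m inch '[[-1,0,0,0,0,0,0],[-1.5,0,0,0,0,0,0],[-2.1,0,0,0,0,0,0],[-2.2,0,0,0,0,0,0],[-2.2,0,0,0,0,0,0]]'; python3 -m inch '[[0,0,-1,0,0,0,0],[0,0,-3,0,0,0,0]]'
cat > look.py <<'E'
import sys
from h import *
tag=sys.argv[1]; c=np.array([.606,.0325])
for n in sys.argv[2].split(','):
    p=vision.read_camera(n);t=get_state()['clock']
    save(p,f'{n}_{tag}.png')
    I=cv2.cvtColor(p['pixels'],cv2.COLOR_RGB2HSV).astype(int)
    R=((I[...,0]<8)|(I[...,0]>172))&(I[...,1]>120)&(I[...,2]>100)
    k,l,st,ce=cv2.connectedComponentsWithStats(R.astype(np.uint8),connectivity=8)
    out=[]
    for i in range(1,k):
        w=ray(p,ce[i],.042)[:2]-c;r=np.hypot(*w)
        if .12<r<.23: out.append((round(r,3),round(np.degrees(np.arctan2(w[1],w[0]))%360,1),int(st[i,4])))
    T=[]
    for r in tip_of(p,'red_mark'):
        w=ray(p,r['location'],.042)[:2]-c
        if .14<np.hypot(*w)<.2:T.append((round(np.degrees(np.arctan2(w[1],w[0]))%360,1),round(r['confidence'],2)))
    print(n,'t',round(t,3),'red',out,'net',T)
s=get_state();print(s['clock'],s['tcp_pos'].round(4),s['wrist_force'].round(1))
E
python3 look.py a top,scene
```

```text
clock: 4.7
tcp_pos: [0.4782, -0.0579, 0.0471]
orientation: [0.001, 0.309, 0.951, 0.0]
wrist_force: [1.0, -0.2, -0.2]
finger_gap: 0.0001
clock: 5.2
tcp_pos: [0.5513, -0.1113, 0.0455]
orientation: [-0.0, 0.309, 0.951, 0.0]
wrist_force: [0.2, -1.3, 0.2]
finger_gap: -0.0003
clock: 5.4
tcp_pos: [0.5481, -0.1101, 0.0833]
orientation: [-0.004, 0.309, 0.951, 0.0]
wrist_force: [-1.0, 0.7, 0.1]
finger_gap: -0.0002
top t 5.45 red [(np.float64(0.15), np.float64(184.6), 7)] net [(np.float64(185.4), 0.67)]
scene t 5.55 red [(np.float64(0.156), np.float64(193.0), 10), (np.float64(0.205), np.float64(280.0), 9)] net [(np.float64(195.4), 0.7)]
5.6 [ 0.5506 -0.1106  0.0868] [-0.3  0.4 -0.2]
```

The push worked: the wheel turns counter-clockwise at about 1.47 rad/s. I'll move the raised finger back to the brake spot and watch.

```bash
python3 -m inch '[[3,0.1,0.3,0,0,0,0],[3,0.1,0.2,0,0,0,0],[2.9,0.1,0,0,0,0,0],[0,0,0,0,0,0,0]]'; python3 look.py b scene; python3 -m inch '[[0,0,0,0,0,0,0],[0,0,0,0,0,0,0]]';python3 look.py c scene;python3 -m inch '[[0,0,0,0,0,0,0],[0,0,0,0,0,0,0],[0,0,0,0,0,0,0],[0,0,0,0,0,0,0]]';python3 look.py d scene,top
```

```text
clock: 6.0
tcp_pos: [0.4749, -0.0531, 0.0796]
orientation: [-0.003, 0.308, 0.951, 0.0]
wrist_force: [-0.4, -0.4, -0.1]
finger_gap: -0.0003
scene t 6.05 red [(np.float64(0.155), np.float64(237.2), 11), (np.float64(0.203), np.float64(280.0), 9)] net [(np.float64(233.7), 0.76)]
6.1 [ 0.4793 -0.0553  0.0808] [-0.2  0.2  0.8]
clock: 6.3
tcp_pos: [0.481, -0.0565, 0.0812]
orientation: [0.0, 0.309, 0.951, 0.0]
wrist_force: [-1.2, -1.3, 0.7]
finger_gap: -0.0
scene t 6.35 red [(np.float64(0.157), np.float64(262.5), 8), (np.float64(0.203), np.float64(280.0), 9)] net [(np.float64(261.2), 0.75)]
6.4 [ 0.4808 -0.0564  0.0812] [ 1.1 -0.4  0.3]
clock: 6.8
tcp_pos: [0.4802, -0.056, 0.0813]
orientation: [-0.0, 0.309, 0.951, 0.0]
wrist_force: [0.6, 1.3, 0.4]
finger_gap: 0.0
scene t 6.85 red [(np.float64(0.154), np.float64(304.3), 6), (np.float64(0.203), np.float64(280.0), 9)] net [(np.float64(301.6), 0.89)]
top t 6.95 red [(np.float64(0.157), np.float64(312.5), 10), (np.float64(0.191), np.float64(282.6), 6)] net [(np.float64(313.4), 0.73)]
7.0 [ 0.4801 -0.0559  0.0813] [ 1.  -0.4 -0.5]
```

```bash
Z='x'; python3 -m inch '[[0,0,0,0,0,0,0],[0,0,0,0,0,0,0],[0,0,0,0,0,0,0],[0,0,0,0,0,0,0],[0,0,0,0,0,0,0]]' >/dev/null; python3 -m inch '[[0,0,0,0,0,0,0],[0,0,0,0,0,0,0],[0,0,0,0,0,0,0],[0,0,0,0,0,0,0],[0,0,0,0,0,0,0]]'>/dev/null; python3 look.py e top,scene;python3 -m inch '[[0,0,0,0,0,0,0],[0,0,0,0,0,0,0],[0,0,0,0,0,0,0],[0,0,0,0,0,0,0],[0,0,0,0,0,0,0]]' >/dev/null; python3 look.py f top,scene;python3 -m inch '[[0,0,0,0,0,0,0],[0,0,0,0,0,0,0],[0,0,0,0,0,0,0],[0,0,0,0,0,0,0],[0,0,0,0,0,0,0]]' >/dev/null; python3 look.py g top,scene
```

```text
top t 8.05 red [(np.float64(0.158), np.float64(37.8), 7), (np.float64(0.191), np.float64(282.6), 6)] net [(np.float64(34.4), 0.72)]
scene t 8.15 red [(np.float64(0.158), np.float64(46.1), 5), (np.float64(0.203), np.float64(280.0), 9)] net [(np.float64(47.3), 0.82)]
8.2 [ 0.4801 -0.0559  0.0813] [ 0.8  1.4 -0.4]
top t 8.75 red [(np.float64(0.191), np.float64(282.6), 6), (np.float64(0.157), np.float64(89.1), 5)] net [(np.float64(85.7), 0.65)]
scene t 8.85 red [(np.float64(0.203), np.float64(280.0), 9)] net []
8.9 [ 0.4802 -0.0559  0.0813] [ 0.2 -0.1 -0.1]
top t 9.45 red [(np.float64(0.19), np.float64(282.8), 5), (np.float64(0.154), np.float64(138.6), 8)] net [(np.float64(135.5), 0.59)]
scene t 9.55 red [(np.float64(0.157), np.float64(145.5), 7), (np.float64(0.203), np.float64(280.0), 9)] net [(np.float64(145.8), 0.94)]
9.6 [ 0.4802 -0.0559  0.0813] [ 0.1 -0.5  0.1]
```

```bash
python3 -m inch '[[0,0,0.5,0,0,0,0],[0,0,0.5,0,0,0,0],[0,0,0.4,0,0,0,0],[0,0,0,0,0,0,0],[0,0,0,0,0,0,0]]'; python3 -m inch '[[0,0,0,0,0,0,0],[0,0,0,0,0,0,0],[0,0,0,0,0,0,0],[0,0,0,0,0,0,0],[0,0,0,0,0,0,0]]'>/dev/null; python3 look.py h scene; python3 -m inch '[[0,0,0,0,0,0,0],[0,0,0,0,0,0,0]]'; python3 look.py i scene
```

```text
clock: 10.1
tcp_pos: [0.48, -0.0558, 0.067]
orientation: [-0.0, 0.309, 0.951, 0.0]
wrist_force: [-0.1, 0.9, 0.2]
finger_gap: 0.0004
scene t 10.65 red [(np.float64(0.151), np.float64(218.4), 10), (np.float64(0.203), np.float64(280.0), 9)] net [(np.float64(218.8), 0.6)]
10.7 [ 0.4802 -0.0559  0.0673] [ 0.6 -0.2  0.4]
clock: 10.9
tcp_pos: [0.4802, -0.0559, 0.0673]
orientation: [0.0, 0.309, 0.951, 0.0]
wrist_force: [-0.2, 0.6, 0.6]
finger_gap: 0.0001
scene t 10.95 red [(np.float64(0.156), np.float64(237.2), 11), (np.float64(0.203), np.float64(280.0), 9)] net [(np.float64(235.8), 0.58)]
11.0 [ 0.4801 -0.0559  0.0673] [ 0.  -0.7  0.3]
```

```bash
python3 -m inch '[[0,0,0,0,0,0,0],[0,0,0,0,0,0,0],[0,0,0,0,0,0,0],[0,0,0,0,0,0,0],[0,0,1.7,0,0,0,0]]'; python3 -m inch '[[0,0,1,0,0,0,0],[0,0,0,0,0,0,0],[0,0,0,0,0,0,0]]'; python3 look.py j scene,top;  python3 look.py k scene,top
```

```text
clock: 11.5
tcp_pos: [0.4821, -0.0564, 0.0519]
orientation: [0.002, 0.309, 0.951, 0.0]
wrist_force: [-0.0, -0.1, -0.3]
finger_gap: 0.0002
clock: 11.8
tcp_pos: [0.4818, -0.0569, 0.042]
orientation: [0.002, 0.309, 0.951, -0.0]
wrist_force: [-1.5, -1.3, 12.8]
finger_gap: 0.0002
scene t 11.85 red [(np.float64(0.156), np.float64(279.9), 11), (np.float64(0.203), np.float64(280.0), 9)] net [(np.float64(278.2), 0.98)]
top t 11.95 red [(np.float64(0.183), np.float64(282.7), 2), (np.float64(0.196), np.float64(283.1), 2), (np.float64(0.16), np.float64(280.4), 6)] net [(np.float64(281.6), 0.96)]
12.0 [ 0.4818 -0.0569  0.042 ] [-1.3 -1.6 11.9]
scene t 12.05 red [(np.float64(0.155), np.float64(279.8), 10), (np.float64(0.203), np.float64(280.0), 9)] net [(np.float64(274.5), 0.6)]
top t 12.15 red [(np.float64(0.183), np.float64(282.7), 2), (np.float64(0.196), np.float64(283.1), 2), (np.float64(0.159), np.float64(280.2), 5)] net [(np.float64(281.2), 0.84)]
12.2 [ 0.4818 -0.0569  0.042 ] [-2.8 -1.1 12.2]
```

Run:
```python
import cv2,numpy as np
a=cv2.imread('pics/top_k.png')[110:260,180:330];b=cv2.imread('pics/scene_k.png')[100:250,190:340]
cv2.imwrite('pics/k.png',np.hstack([cv2.resize(a,(400,400)),cv2.resize(b,(400,400))]))
```

```text
(no output)
```

View pics/k.png

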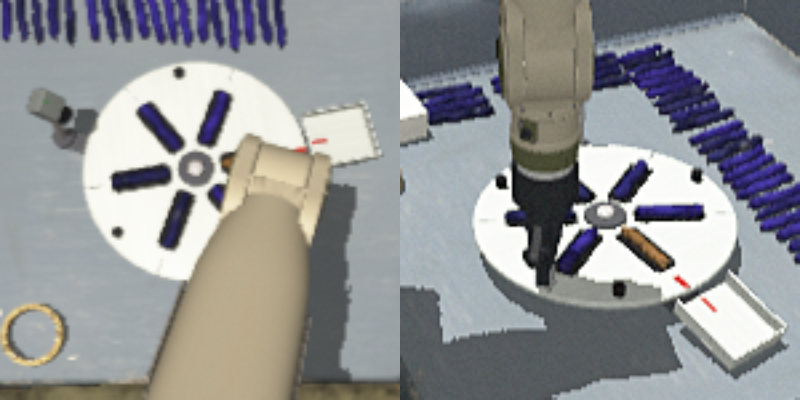

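The red mark at about (681,282) lines up with the chute's centre line at about (708,305) in the right panel. The rolls lie in their slots and the finger is pressing on the rim at about 12 N.

```bash
python3 -c "
from h import *
print(workorder.hand_in())"
```

```text
the job is handed in; nothing more can be done
None
```

I handed the job in at about 12.2 s, with the wheel stopped, the red mark in the chute mouth and the fingertip still pressing on the rim. The hand-in gives no verdict, so these are my own checks.

- **Spin:** I pushed the near stud with the closed fingers, and the wheel turned counter-clockwise at about 1.47 rad/s. I then raised the fingers clear of the wheel. The mark passed the chute at about 1.46 rad/s, went round the far side, and came back at about 1.1 rad/s without being touched.
- **Brake:** I pressed a fingertip on the bare rim as the mark arrived.
- **Mark position:** In the last pictures the mark stood at 280.2° (top camera) and 279.8° (scene camera). The chute centre is at about 283°, so the mark is roughly 8 mm off the middle, against the 30 mm allowed.
- **Standing still:** The mark's angle was the same within 0.2° in pictures 0.2 s apart from the same camera.
- **Holding force:** The wrist sensor read about 12 N upward, with the fingertip at the height of the disc's top.
- **Rolls and tools:** All the rolls I could see lay in their slots. I checked this by eye only and did not measure the rolls or the bystanders again, but nothing went near the bystanders.

**Disagreements:** The trained network put the mark anywhere from 274.5° to 281.6° in the last four pictures, with the lowest reading at only 0.6 confidence. At 274.5° the mark would be about 25 mm off, still inside the limit. The chute line itself also read about 3° differently between the two cameras.

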